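# Prop the feed bin's sprung flap open and take out the hip socket

### The arm

A 6-joint arm with a two-finger parallel gripper is mounted at the origin on the work surface. World frame = base frame: x ahead of the robot, y to its left, z up, the work surface at z = 0. Lengths are in m, angles in rad, forces in N, time in s.
With the tool pointing down it reaches from about 0.275 to 0.75 m from the base axis. Payload 10.2 kg.
Tool frame: the origin (TCP) lies at the very end of the fingers, on their centre line; the grasp point (between the pads) lies 19 mm behind it (manip.grip_point_offset is the distance from the TCP to the grasp point, in m); z points along the fingers, x is the direction in which the jaws open and shut, and the axes are right-handed (so a half turn about z gives the same grasp; the last joint's range is limited). The gripper opens to 85 mm and grips with 20 to 120 N. Pads are 22 mm wide; open, the fingers measure 114 mm over their backs; the gripper's body (76 mm by 85 mm) begins 54 mm behind the grasp point. The pads swing forward as they close: fully open they stand 13 mm farther back than shut.
Start: joints at [1.078, 0.313, 1.498, -0, 1.331, -0.223], TCP at [0.14, 0.506, 0.231] pointing down, gripper open.
Joint ranges: [-2.94, 2.94], [-0.97, 2.17], [0.19, 2.56], [-1.23, 4.37], [0.02, 3.11], [-2.88, 2.88]. Speed limits (rad/s): [2.39, 2.39, 3.01, 3.14, 3.14, 3.14].

### API

Orientations are given as a unit quaternion [w, x, y, z].
In Python, from plant import manip gives the robot as it stands. The module is installed in compiled form; this text tells all that it offers.
- The arm moves only by the tool servo_tool, never from a script. Its argument "series" is a list of rows, each a list of 3 entries, a list of its own where there are three numbers: the turn, a rotation vector about the tool's x, y, z in degrees, then the shift along the tool's x, y, z in mm, then the opening, from -1 (shut) to 1 (fully open). In form: [[[ax, ay, az], [dx, dy, dz], grip], ...]. A call has 1 to 20 rows; each row shifts and turns the commanded pose from where the row before left it, along the tool's axes as they then stand; what a row does not reach is not made up. A row lasts 1/8 s, in which the tool goes at most 62.5 mm and 10.7 degrees, less where a joint would pass 70% of its speed; a pose out of reach is approached as far as the arm can. A call is refused whole if a number of a shift passes 62.5 or a number of a turn 10.7, either way. A call with a gripper value outside its range is refused whole. The fingers move at their own pace and stop on an object; "squeeze" is the grip in N (left out, the last holds). Time passes only in rows, so rows that do not move let the fingers close. It gives the time, the measured TCP pose, the force and the opening at its end, in the units of the state.
- manip.read_state(): the state, without advancing time (a new reading comes with each control period).
- manip.get_image(name): name is "scene" or "top" or "wrist"; returns (picture, depth): 480x640x3 uint8, red, green, blue; 480x640 float32, m along the optical axis (not along the pixel's ray), 0 where there is no reading.
- manip.calibration(name): a dict with "mtx" (3x3 intrinsics, pixels), "rvec" (rotation vector, rad) and "tvec" (3), from world to camera coordinates, as OpenCV has them. Camera axes: x right, y down, z forward; pixel columns grow to the right and rows downward; lengths in m; the calibration is good to about 2 mm. A picture is of the moment at which its call begins: read the wrist's pose just before it. calibration takes no time and is no camera call; for the wrist camera it gives the pose at the moment of the call.
- manip.finish_job(): hands the job in, once; it reports no verdict.
Trained networks look in the newest picture that a camera, given by its name, has taken for a name from the list of things; names that differ only in an ending like _2 or _b are one class to them, and where a whole thing is asked for, a point or a joint stands for the part that bears it (a point fixed in the world has none). Each returns a list of dicts, best first, with "conf" (0 to 1); they miss things now and then, are a little off and sometimes report something else, mostly with a low value. They report only what shows in the picture. A call takes as long as a camera call. They do not tell look-alikes from the thing itself.
- manip.silhouettes(camera, target): "pixels" (480x640 bool, what is visible of it).
- manip.spot_point(camera, target): "location" ([x, y, z] in m, in the coordinates of the camera as it stood for that picture, good to about 4 mm: a listed point, or the origin of a listed thing).
The state is a dict: "time_s": time; "joint_positions": joint angles; "qd": joint speeds; "tau": joint torques, N m; "tcp_pos": TCP position; "tool_rot": TCP orientation; "wrist_force": force on the tool from outside, world axes, zero at the start; "wrist_torque": the same for the moment, N m; "finger_gap": finger opening in m.
Only numpy, scipy, OpenCV 4.12 (cv2) and the standard library are available. Lean on these libraries where they do the work, as an engineer would, in place of code of your own. Each camera call takes 0.05 s, during which the arm holds its last target.

### The job

Slide the lead-soled beech prop block along the bench against the lever under the feed bin's spring-closed flap until the flap stands nearly upright, and leave the block there so that it alone keeps the flap open. Then take the turned hip socket (the tall cup on a stem) out of the bin and stand it upright in the shallow tray, with the flap still propped. Leave the tools, jar and bobbin on the bench where they are.

Things in the scene. Friction and masses are not known exactly. Their poses are not given: they have to be found in the camera images.
- bin: Fixed feed bin. Origin on the bench straight below the middle of the flap's hinge rod; x along the rod, y from the hinge towards the bin, z up (turned about z only, up to 15 degrees). The wooden bin under the flap is 230 (x) x 130 (y) x 100 mm high, centred at y = 135 mm, walls and floor 5 mm.
- hinge (a point): Middle of the hinge rod, 105 mm above the bench, axes as the bin's. Two posts carry it at x = +66 and -66 mm (120 mm clear between them, 115 mm tall, 14 mm long in y). The prop block's lane is the bare bench between the posts, along y through x = 0, up to the bin's wall at y = 70 mm.
- flap (a joint): Flap angle, rad: 0 = shut, level on the rim; grows as it opens upward; stop at 1.6. A spring (0.04 N m shut, 0.10 open) and its 160 g shut it when let go. With the prop block in the lane it stands at about 1.2 when the block's leading end is at y = 16 mm of the bin's frame, 1.45 at 30 mm, 1.6 at 42 mm.
- flap_edge (a point): Middle of the flap's free edge, 205 mm from the hinge: about 310 mm above the bench when the flap stands upright. The plywood flap is 230 mm wide, 6 mm thick.
- flap_roller (a point): Centre of the roller (16 mm diameter, 30 mm wide) ending the flap's lever: a steel bar 22 mm wide, 75 mm long, rigid with the flap, hanging below the hinge at x = 0. Shut, it slopes 45 degrees outward, the roller at y = -53, z = 52 mm of the bin's frame. Pushing it towards the bin (+y), with about 4 N at first, opens the flap.
- prop: Loose prop block, a beech bar with a grey lead sole: 40 (x) x 140 (y, long axis) x 60 mm high, lowest 10 mm lead, about 0.8 kg, both ends alike. Origin: centre of underside. Starts on the bench on the bin's lever side, long axis within 30 degrees of world y. Friction on the bench lets it hold the flap. Can be gripped across its width.
- socket: Loose turned hip socket standing upright in the bin near one end (x about +42 or -42, y about 135 mm of the bin's frame): foot 50 mm across, 10 mm high; stem 28 mm; hollow cup 48 mm across from 40 to 76 mm height; 80 g. Origin: centre of underside, z up its axis. Can be gripped over the cup from above.
- yoke: Low wooden block 40 x 34 x 26 mm lying in the bin near its other end; not needed. Origin: centre of the underside.
- tray: Fixed shallow square wooden tray 150 x 150 mm, 20 mm high, walls and floor 5 mm thick. Origin: centre of its underside.
- jar: Bystander: loose glass jar, 56 mm in diameter, 85 mm high, origin centre of underside.
- bobbin: Bystander: loose wooden bobbin, 52 mm in diameter, 60 mm high, origin centre of underside.
- mallet: Bystander: loose wooden mallet lying on the bench.
- chisel: Bystander: loose hand tool with a wooden handle lying on the bench.
- drill: Bystander: loose cast-iron hand drill on a small wooden foot, about 260 mm long, 95 mm high, origin under its middle.
Not all that is in view belongs to the job. What is shaped like the prop but pink is not meant. What is shaped like the tray but black is not meant.

How it is judged:
On the way, in this order (a step that is already met when the one before it is completed fails the run):
1. the prop block alone holds the flap open past 1.2 rad, the fingers off both (value of joint flap above 1.2 rad and contact force between prop and flap above 0.2 N and contact force between the fingers and prop below 0.1 N and contact force between the fingers and flap below 0.1 N), for 0.3 s.
2. the socket is lifted out over the bin's rim while the flap stays propped (z of socket in the frame of bin above 0.1 m and value of joint flap above 1.2 rad and contact force between prop and flap above 0.2 N), for 0.1 s.
At the end, for the whole second after the job is handed in: The flap stands open past 1.2 rad with the prop block resting against its lever, and the hip socket stands upright (within 0.12 rad) on the floor of the tray, its centre within 60 mm of the tray's centre along each side; block and socket are released and at rest (value of joint flap above 1.2 rad and contact force between prop and flap above 0.2 N and x of socket in the frame of tray between -0.06 and 0.06 m and y of socket in the frame of tray between -0.06 and 0.06 m and z of socket in the frame of tray below 0.012 m and angle between socket's own z axis and vertical below 0.12 rad and linear speed of each of socket, prop below 0.02 m/s); the robot touches nothing.
It fails at once if a loose bystander on the bench is shifted by more than 40 mm (distance of any of jar, bobbin, mallet, chisel, drill from where it was at the start of the episode above 0.04 m).
It also fails if it takes over 64 s, if anything falls off the work surface, if the arm or the gripper's body presses on something with over 40 N, if the wrist force passes 120 N, or if a joint passes its speed limit or range.

## Working session

There is one attempt and no reset: what is moved stays moved. The work goes in short steps, Python scripts to look and compute and a tool call to move; the robot and the scene stay as the last step left them, time stands still between calls to the robot, and variables do not carry over. Pictures are saved under pics/ and viewed, and the job is handed in when it is done.

Besides the shell and the picture viewer there is one more tool, called after ">>>" in YAML: its name, and indented under it one key for each argument. servo_tool: Moves the arm, as the interface text tells. Its arguments: {"type":"object","properties":{"series":{"type":"array","items":{"type":"array"}},"squeeze":{"type":"number"}},"required":["series"]}

```bash
mkdir -p pics; cat > h.py <<'E'
import numpy as np, cv2
from plant import manip
from scipy.spatial.transform import Rotation as R
def cam(n):
    c=manip.calibration(n); Rm=cv2.Rodrigues(np.array(c['rvec'],float))[0]
    return np.array(c['mtx'],float),Rm,np.array(c['tvec'],float).reshape(3)
def c2w(n,p,c=None):
    K,Rm,t=c or cam(n); return (np.asarray(p)-t)@Rm
def save(n,im,crop=None,sc=1):
    if crop: im=im[crop[1]:crop[3],crop[0]:crop[2]]
    im=cv2.cvtColor(im,cv2.COLOR_RGB2BGR)
    if sc!=1: im=cv2.resize(im,None,fx=sc,fy=sc,interpolation=cv2.INTER_CUBIC)
    cv2.imwrite('pics/'+n+'.png',im)
def cloud(n,d,c=None):
    K,Rm,t=c or cam(n); v,u=np.mgrid[0:480,0:640]
    p=np.stack([(u-K[0,2])/K[0,0]*d,(v-K[1,2])/K[1,1]*d,d],-1)
    return (p-t)@Rm
def proj(n,P,c=None):
    K,Rm,t=c or cam(n); q=np.asarray(P)@Rm.T+t; q=q@K.T; return q[...,:2]/q[...,2:]
def tool():
    s=manip.read_state(); w=s['tool_rot']; return np.array(s['tcp_pos']),R.from_quat([w[1],w[2],w[3],w[0]]),s
def dtool(target):  # mm in tool axes
    p,r,s=tool(); return r.inv().apply(np.array(target)-p)*1000
E
python3 - <<'E'
from h import *
print(manip.read_state())
for n in('scene','top'):
    im,d=manip.get_image(n); save(n+'0',im); np.savez(n+'0',im=im,d=d)
    for t in('hinge','flap_edge','flap_roller','prop','socket','yoke','tray','jar','bobbin','mallet','chisel','drill','bin'):
        try:
            for o in manip.spot_point(n,t)[:3]: print(n,t,round(o['conf'],2),c2w(n,o['location']).round(3),proj(n,c2w(n,o['location'])).round())
        except Exception as e: print(n,t,e)
print(manip.read_state()['time_s'])
E
```

```text
{'time_s': 0.0, 'joint_positions': array([ 1.07761554e+00,  3.13448850e-01,  1.49843698e+00,  1.50785316e-05,
        1.33101416e+00, -2.23410879e-01]), 'qd': array([-0.00108258, -0.0007244 , -0.00025979, -0.00041867,  0.00098617,
       -0.0002903 ]), 'tau': array([-2.92896602e-04, -4.12265718e+01, -2.59739685e+01, -1.83691304e-04,
        4.19107819e-03,  1.25024121e-05]), 'tcp_pos': array([0.13980505, 0.50577363, 0.23073571]), 'tool_rot': array([ 2.64109339e-04,  7.95774023e-01,  6.05593326e-01, -5.97985821e-04]), 'wrist_force': array([0.08831904, 0.18421357, 0.12733499]), 'wrist_torque': array([-0.04834176,  0.01634635,  0.00709468]), 'finger_gap': 0.08538675244389285}
scene hinge 0.86 [0.503 0.03  0.102] [284. 237.]
scene flap_edge 0.63 [0.52  0.227 0.103] [330. 287.]
scene flap_roller 0.56 [ 0.5   -0.028  0.053] [272. 237.]
scene flap_roller 0.27 [0.524 0.227 0.102] [329. 288.]
scene prop 0.97 [ 0.606 -0.236 -0.004] [202. 228.]
scene prop 0.79 [ 0.174 -0.302  0.   ] [301. 160.]
scene prop 0.66 [ 0.372 -0.284 -0.001] [257. 186.]
scene socket 0.16 [ 0.606 -0.237 -0.004] [201. 228
[... 760 characters left out ...]
363. 226.]
top prop 0.79 [ 0.601 -0.241  0.001] [435. 193.]
top prop 0.73 [ 0.169 -0.304 -0.   ] [462. 345.]
top prop 0.67 [ 0.372 -0.286  0.002] [453. 272.]
top tray 0.85 [0.455 0.615 0.002] [136. 244.]
top tray 0.56 [0.477 0.402 0.   ] [212. 236.]
top jar 0.71 [ 0.754 -0.073 -0.001] [376. 142.]
top bobbin 0.88 [ 0.664  0.318 -0.001] [242. 172.]
top mallet 0.97 [ 0.662 -0.417 -0.002] [495. 172.]
top mallet 0.62 [ 0.364 -0.081  0.   ] [381. 275.]
top mallet 0.57 [0.662 0.324 0.002] [240. 172.]
top chisel 0.92 [ 0.365 -0.078 -0.   ] [380. 275.]
top drill 0.9 [ 0.434 -0.437 -0.001] [505. 250.]
top drill 0.25 [ 0.367 -0.081 -0.002] [381. 274.]
top bin 0.55 [ 0.5    0.027 -0.003] [342. 228.]
1.4
```

View pics/scene0.png

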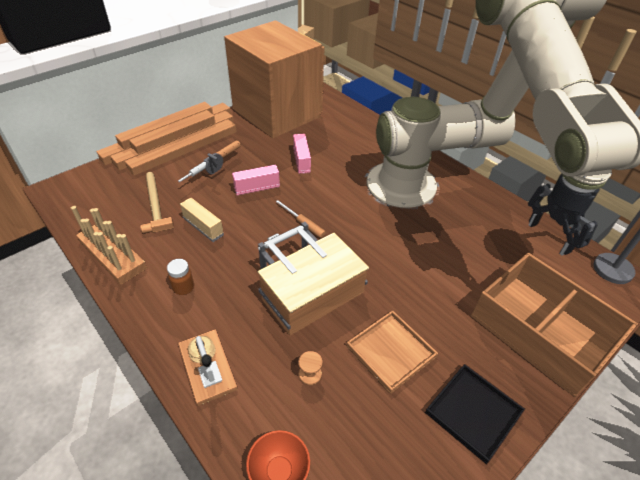

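View pics/top0.png

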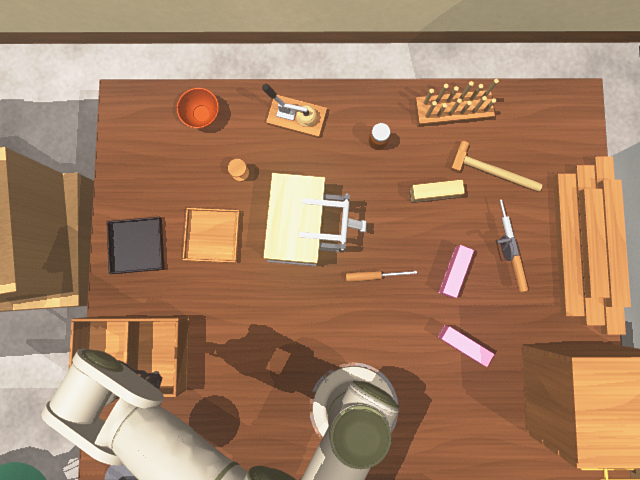

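```bash
python3 - <<'E'
import numpy as np,cv2
a=np.load('scene0.npz')['im']; b=np.load('top0.npz')['im']
x=cv2.resize(a[130:270,170:340],None,fx=3,fy=3,interpolation=cv2.INTER_CUBIC)
y=cv2.resize(b[130:380,350:540],None,fx=1.68*1,fy=1.68,interpolation=cv2.INTER_CUBIC)
y=y[:420]
y=y[:x.shape[0],:290]
cv2.imwrite('pics/crop0.png',cv2.cvtColor(np.hstack([x,np.pad(y,((0,x.shape[0]-y.shape[0]),(0,0),(0,0)))]),cv2.COLOR_RGB2BGR))
E
```

```text
(no output)
```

View pics/crop0.png

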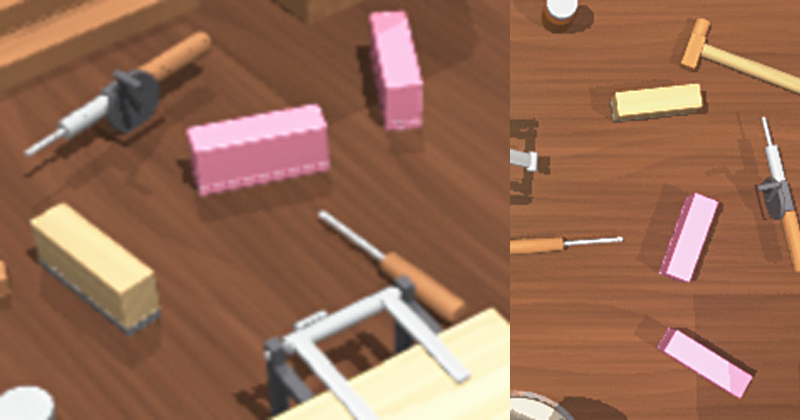

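Candidates for the prop: the beech bar at scene (202,218) / top (437,191), pink bars at scene (257,178) and (302,153). I choose the beech one, since the crop shows its grey sole. For the tray: the wooden one at scene (392,350), not the black one at (475,412). The cup-like thing at (310,367) is the bobbin; the socket is hidden in the bin. Next I measure from both views' depth.

```bash
python3 - <<'E'
from h import *
for n in('scene','top'):
    z=np.load(n+'0.npz'); d=z['d']; P=cloud(n,d)
    bench=P[(abs(P[...,2])<0.01)&(d>0)]; print(n,'bench z',np.median(bench[:,2]))
    def box(name,cx,cy,r,z0,z1):
        m=(d>0)&(P[...,2]>z0)&(P[...,2]<z1)&(np.hypot(P[...,0]-cx,P[...,1]-cy)<r)
        p=P[m]; (c,s,a)=cv2.minAreaRect((p[:,:2]*1000).astype(np.float32))
        print(n,name,m.sum(),'z',np.median(p[:,2]).round(4),'c',np.round(c,1),'size',np.round(s,1),'ang',round(a,2), 'mean',p[:,:2].mean(0).round(4))
    box('proptop',0.6,-0.24,0.11,0.052,0.07)
    box('flap',0.51,0.13,0.17,0.098,0.116)
    box('rimflap',0.51,0.16,0.2,0.085,0.125)
    box('tray',0.477,0.403,0.12,0.012,0.03)
    box('rod',0.5,-0.02,0.1,0.09,0.12)
E
```

```text
scene bench z -0.0008045279189083323
scene proptop 523 z 0.0583 c [ 601.3 -234.5] size [ 43.3 142.1] ang 7.49 mean [ 0.6021 -0.2305]
scene flap 4986 z 0.1063 c [511.7 125.8] size [215.2 232.1] ang 85.02 mean [0.5201 0.1512]
scene rimflap 5370 z 0.1061 c [511.9 125.8] size [215.2 232.4] ang 85.02 mean [0.5223 0.1502]
scene tray 687 z 0.0177 c [479.8 402.3] size [152.  152.8] ang 87.62 mean [0.4829 0.4064]
scene rod 516 z 0.1098 c [505.5  45.2] size [ 52.1 149.5] ang 85.68 mean [0.5086 0.0366]
top bench z -8.51061944217412e-05
top proptop 732 z 0.0595 c [ 600.1 -236.8] size [ 41.7 142.2] ang 6.39 mean [ 0.599  -0.2364]
top flap 5095 z 0.1073 c [511.5 120.2] size [220.9 230.8] ang 84.83 mean [0.5122 0.1468]
top rimflap 5393 z 0.1071 c [510.8 113.1] size [235.1 230.8] ang 84.9 mean [0.5114 0.1418]
top tray 438 z 0.0186 c [479.2 400.5] size [151.2 150.7] ang 87.46 mean [0.4787 0.4018]
top rod 572 z 0.1109 c [503.2  37.1] size [ 69.4 149.6] ang 85.91 mean [0.5036 0.0339]
```

```bash
python3 - <<'E'
from h import *
c=np.array([.6005,-.236]); a=np.radians(97); u=np.array([np.cos(a),np.sin(a)]); w=np.array([u[1],-u[0]])
for n in('scene','top'):
    z=np.load(n+'0.npz'); d=z['d']; P=cloud(n,d)
    q=P[...,:2]-c; l=q@u; s=q@w
    m=(d>0)&(P[...,2]>.008)&(abs(l)<.12)&(abs(s)<.12)&~((abs(l)<.078)&(abs(s)<.028))
    for lo in np.arange(-.12,.12,.02):
        k=m&(l>=lo)&(l<lo+.02)
        if k.any(): print(n,lo.round(2),'s range',s[k].min().round(3),s[k].max().round(3),'zmax',P[...,2][k].max().round(3),k.sum(), 'closest pos', s[k][s[k]>0].min() if (s[k]>0).any() else None)
# grasp point
g=c-0.04*u; print('grasp',g)
p,r,s=tool(); print(r.as_matrix().round(3))
# yaw of the jaw x axis: want along w (angle 7deg) 
x=r.as_matrix()[:,0]; print('tool x ang',np.degrees(np.arctan2(x[1],x[0])), s['finger_gap'])
H=np.array([.5025,.029]); b=np.radians(85); ub=np.array([np.cos(b),np.sin(b)])
for y in(-.16,-.036): print(y,'centre',H+y*ub,'grasp',H+(y-.04)*ub)
E
```

```text
scene -0.12 s range 0.063 0.12 zmax 0.027 46 closest pos 0.06300099429100259
scene -0.1 s range 0.064 0.119 zmax 0.028 89 closest pos 0.06350995973428472
scene -0.08 s range 0.055 0.113 zmax 0.03 122 closest pos 0.054600874980050514
scene -0.06 s range 0.063 0.084 zmax 0.026 22 closest pos 0.06288666673387891
top -0.12 s range -0.112 0.12 zmax 0.03 92 closest pos 0.031964709831605397
top -0.1 s range 0.018 0.119 zmax 0.033 122 closest pos 0.018302525352496615
top -0.08 s range 0.052 0.108 zmax 0.031 106 closest pos 0.052051941623573246
top -0.06 s range 0.061 0.115 zmax 0.025 9 closest pos 0.060765059251867155
top 0.0 s range -0.1 -0.089 zmax 0.008 2 closest pos None
top 0.04 s range 0.032 0.075 zmax 0.011 2 closest pos 0.03239997822993202
top 0.06 s range -0.095 0.081 zmax 0.01 3 closest pos 0.08096539514121795
grasp [ 0.60537477 -0.27570185]
[[ 0.267  0.964 -0.   ]
 [ 0.964 -0.267 -0.   ]
 [-0.    -0.    -1.   ]]
tool x ang 74.54320116813473 0.08574346212198264
-0.16 centre [ 0.48855508 -0.13039115] grasp [ 0.48506885 -0.17023894]
-0.036 centre [ 0.49936239 -0.00686301] grasp [ 0.49587616 -0.0467108 ]
```

```bash
cat >> h.py <<'E'
def plan(target,xang=None,step=58,grip=1,dist_deg=9.5,n=None,after=True):
    """straight line to world target, tool down-ish, turning x axis to xang (deg)"""
    p,r,s=tool(); t=np.array(target); 
    rv=np.zeros(3)
    if xang is not None:
        a=np.radians(xang); x=np.array([np.cos(a),np.sin(a),0]); zt=np.array([0,0,-1.]); y=np.cross(zt,x)
        Rt=R.from_matrix(np.stack([x,y,zt],1)); rv=np.degrees((r.inv()*Rt).as_rotvec())
    L=np.linalg.norm(t-p)*1000
    n=n or max(1,int(np.ceil(max(L/step,np.linalg.norm(rv)/dist_deg))))
    rows=[]; dr=R.from_rotvec(np.radians(rv/n)); cur=r
    for i in range(n):
        nx=cur*dr; sh=(nx if after else cur).inv().apply((t-p)/n)*1000; cur=nx
        rows.append([[round(float(v),1)+0.0 for v in rv/n],[round(float(v),1)+0.0 for v in sh],grip])
    print(n,'rows',str(rows).replace(' ',''))
def st():
    p,r,s=tool(); x=r.as_matrix()[:,0]; print('t',round(s['time_s'],2),'tcp',p.round(4),'xang',round(np.degrees(np.arctan2(x[1],x[0])),2),'zdir',r.as_matrix()[:,2].round(3),'F',np.round(s['wrist_force'],1),'gap',round(s['finger_gap'],4),'q',np.round(s['joint_positions'],2))
E
python3 -c "
from h import *
plan([.605,-.272,.2],7,grip=0.46)"
```

```text
16 rows [[[0.0,0.0,4.2],[-36.0,43.7,2.0],0.46],[[0.0,0.0,4.2],[-32.7,46.3,2.0],0.46],[[0.0,0.0,4.2],[-29.2,48.6,2.0],0.46],[[0.0,0.0,4.2],[-25.5,50.6,2.0],0.46],[[0.0,0.0,4.2],[-21.7,52.3,2.0],0.46],[[0.0,0.0,4.2],[-17.8,53.8,2.0],0.46],[[0.0,0.0,4.2],[-13.8,54.9,2.0],0.46],[[0.0,0.0,4.2],[-9.7,55.8,2.0],0.46],[[0.0,0.0,4.2],[-5.6,56.4,2.0],0.46],[[0.0,0.0,4.2],[-1.4,56.6,2.0],0.46],[[0.0,0.0,4.2],[2.7,56.6,2.0],0.46],[[0.0,0.0,4.2],[6.9,56.2,2.0],0.46],[[0.0,0.0,4.2],[11.0,55.6,2.0],0.46],[[0.0,0.0,4.2],[15.1,54.6,2.0],0.46],[[0.0,0.0,4.2],[19.0,53.4,2.0],0.46],[[0.0,0.0,4.2],[22.9,51.8,2.0],0.46]]
```

>>> servo_tool:
  series:
    - [[0,0,4.2],[-36,43.7,2],0.46]
    - [[0,0,4.2],[-32.7,46.3,2],0.46]
    - [[0,0,4.2],[-29.2,48.6,2],0.46]
    - [[0,0,4.2],[-25.5,50.6,2],0.46]
    - [[0,0,4.2],[-21.7,52.3,2],0.46]
    - [[0,0,4.2],[-17.8,53.8,2],0.46]
    - [[0,0,4.2],[-13.8,54.9,2],0.46]
    - [[0,0,4.2],[-9.7,55.8,2],0.46]
    - [[0,0,4.2],[-5.6,56.4,2],0.46]
    - [[0,0,4.2],[-1.4,56.6,2],0.46]
    - [[0,0,4.2],[2.7,56.6,2],0.46]
    - [[0,0,4.2],[6.9,56.2,2],0.46]
    - [[0,0,4.2],[11,55.6,2],0.46]
    - [[0,0,4.2],[15.1,54.6,2],0.46]
    - [[0,0,4.2],[19,53.4,2],0.46]
    - [[0,0,4.2],[22.9,51.8,2],0.46]
    - [[0,0,0],[0,0,0],0.46]

```text
time_s: 3.52
tcp_pos: [0.6637, -0.2373, 0.1963]
tool_rot: [-0.001, 0.998, 0.062, -0.001]
wrist_force: [0.1, 0.9, -0.8]
finger_gap: 0.0627
```

```bash
python3 - <<'E'
from h import *
st()
c=cam('wrist'); im,d=manip.get_image('wrist'); save('w1',im); st()
P=cloud('wrist',d,c)
m=(d>0)&(P[...,2]>.05)&(P[...,2]<.07)&(np.hypot(P[...,0]-.6,P[...,1]+.236)<.1)
p=P[m]; print(m.sum(),np.median(p[:,2]),cv2.minAreaRect((p[:,:2]*1000).astype(np.float32)))
plan([.605,-.272,.025],7,grip=0.46)
E
```

```text
t 3.52 tcp [ 0.6637 -0.2373  0.1963] xang 7.13 zdir [-0.002  0.001 -1.   ] F [ 0.1  0.9 -0.8] gap 0.0627 q [-0.51  0.76  0.88 -0.    1.5  -0.63]
t 3.58 tcp [ 0.6632 -0.2352  0.1974] xang 7.27 zdir [-0.002  0.001 -1.   ] F [-0.3  0.2 -0.5] gap 0.0626 q [-0.51  0.76  0.89  0.    1.5  -0.63]
7371 0.05970730714507171 ((598.8367309570312, -238.08377075195312), (40.425514221191406, 139.6065216064453), 6.290406227111816)
4 rows [[[0.0,0.0,0.1],[-15.5,7.3,43.1],0.46],[[0.0,0.0,0.1],[-15.5,7.3,43.1],0.46],[[0.0,0.0,0.1],[-15.6,7.4,43.1],0.46],[[0.0,0.0,0.1],[-15.6,7.4,43.1],0.46]]
```

View pics/w1.png

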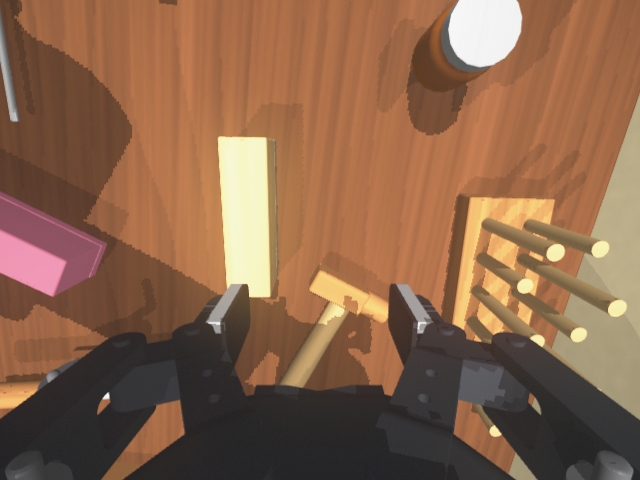

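Beech block shows in the wrist view at (248,215), with the mallet head just right of its tail at (335,290) and the jar at (480,30). The shift acts in the axes before the turn, so I correct for that.

```bash
sed -i 's/after=True/after=False/' h.py; python3 - <<'E'
from h import *
plan([.603,-.2745,.12],6.5,grip=0.46,n=2)
E
```

```text
2 rows [[[0.0,0.0,0.4],[-32.3,15.7,38.8],0.46],[[0.0,0.0,0.4],[-32.2,15.9,38.7],0.46]]
```

>>> servo_tool:
  series:
    - [[0,0,0.4],[-32.3,15.7,38.8],0.46]
    - [[0,0,0.4],[-32.2,15.9,38.7],0.46]
    - [[0,0,0],[0,0,40],0.46]
    - [[0,0,0],[0,0,0],0.46]

```text
time_s: 4.08
tcp_pos: [0.6017, -0.2718, 0.0802]
tool_rot: [-0.002, 0.998, 0.058, -0.002]
wrist_force: [0.2, 0.1, 0.2]
finger_gap: 0.0625
```

```bash
python3 - <<'E'
from h import *
st(); plan([.603,-.2745,.022],6.5,grip=0.46,n=2)
E
```

```text
t 4.08 tcp [ 0.6017 -0.2718  0.0802] xang 6.6 zdir [-0.004  0.003 -1.   ] F [0.2 0.1 0.2] gap 0.0625 q [-0.6   0.75  1.21  0.    1.18 -0.72]
2 rows [[[-0.1,0.1,0.0],[0.6,1.5,29.1],0.46],[[-0.1,0.1,0.0],[0.6,1.5,29.1],0.46]]
```

>>> servo_tool:
  series:
    - [[0,0,0],[0.6,1.5,29],0.46]
    - [[0,0,0],[0.6,1.5,29],0.46]
    - [[0,0,0],[0,0,0],0.2]
    - [[0,0,0],[0,0,0],-0.3]
    - [[0,0,0],[0,0,0],-0.3]
    - [[0,0,0],[0,0,0],-0.3]
  squeeze: 50

```text
time_s: 4.82
tcp_pos: [0.6057, -0.2765, 0.0265]
tool_rot: [0.001, 0.998, 0.057, 0.001]
wrist_force: [-1.0, 3.3, 7.5]
finger_gap: 0.0396
```

```bash
python3 - <<'E'
from h import *
st()
c=cam('wrist'); im,d=manip.get_image('wrist'); save('w2',im)
P=cloud('wrist',d,c)
m=(d>0)&(P[...,2]>.05)&(P[...,2]<.07)&(np.hypot(P[...,0]-.6,P[...,1]+.236)<.1)
p=P[m]; print(m.sum(),np.median(p[:,2]),cv2.minAreaRect((p[:,:2]*1000).astype(np.float32)))
E
```

```text
t 4.83 tcp [ 0.6057 -0.2765  0.0265] xang 6.57 zdir [ 0.003 -0.002 -1.   ] F [-1.   3.3  7.5] gap 0.0396 q [-0.6   0.82  1.23  0.    1.08 -0.72]
48579 0.059668779194669584 ((599.8787841796875, -234.77456665039062), (79.71244049072266, 131.26470947265625), 6.57896089553833)
```

View pics/w2.png

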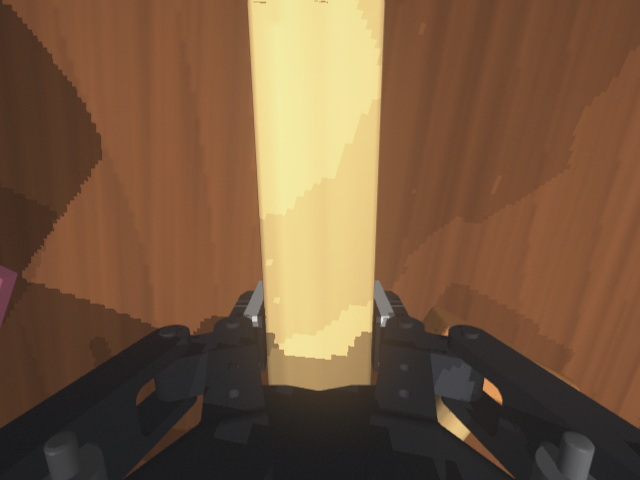

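Gripped: block across (250–380, 0–385) between both pads, gap 39.6 mm. Slide it to the lane start.

```bash
python3 - <<'E'
from h import *
plan([.4847,-.1742,.0265],-5.05,grip=-.3,n=7)
E
```

```text
7 rows [[[0.0,0.0,1.7],[-15.5,-16.5,-0.1],-0.3],[[0.0,0.0,1.7],[-16.0,-16.0,-0.1],-0.3],[[0.0,0.0,1.7],[-16.4,-15.6,-0.1],-0.3],[[0.0,0.0,1.7],[-16.9,-15.1,-0.1],-0.3],[[0.0,0.0,1.7],[-17.3,-14.6,0.0],-0.3],[[0.0,0.0,1.7],[-17.7,-14.1,0.0],-0.3],[[0.0,0.0,1.7],[-18.1,-13.6,0.0],-0.3]]
```

>>> servo_tool:
  series:
    - [[0,0,1.7],[-15.5,-16.5,-2],-0.3]
    - [[0,0,1.7],[-16,-16,-1],-0.3]
    - [[0,0,1.7],[-16.4,-15.6,0],-0.3]
    - [[0,0,1.7],[-16.9,-15.1,0],-0.3]
    - [[0,0,1.7],[-17.3,-14.6,0],-0.3]
    - [[0,0,1.7],[-17.7,-14.1,0],-0.3]
    - [[0,0,1.7],[-18.1,-13.6,0],-0.3]
    - [[0,0,0],[0,0,0],-0.3]

```text
time_s: 5.88
tcp_pos: [0.483, -0.1727, 0.027]
tool_rot: [-0.0, 0.999, -0.046, -0.001]
wrist_force: [0.5, -0.3, -7.3]
finger_gap: 0.0394
```

```bash
python3 - <<'E'
from h import *
st()
im,d=manip.get_image('top'); c=cam('top');save('top2',im,(220,120,520,330),2.6)
P=cloud('top',d)
H=np.array([.5025,.029]); b=np.radians(84.95); ub=np.array([np.cos(b),np.sin(b)]); xb=np.array([ub[1],-ub[0]])
q=P[...,:2]-H; y=q@ub; x=q@xb
m=(d>0)&(P[...,2]>.05)&(P[...,2]<.066)&(abs(x)<.05)&(y>-.3)&(y<-.06)
for lo in np.arange(-.26,-.06,.02):
    k=m&(y>=lo)&(y<lo+.02); 
    if k.sum()>3: print(lo.round(2),k.sum(),x[k].min().round(3),x[k].max().round(3),y[k].max().round(3))
for o in manip.spot_point('top','prop')[:3]:
    w=c2w('top',o['location']); print(o['conf'],w.round(3),((w[:2]-H)@xb).round(3),((w[:2]-H)@ub).round(3))
E
```

```text
t 5.88 tcp [ 0.483  -0.1727  0.027 ] xang -5.32 zdir [-0.001  0.001 -1.   ] F [ 0.5 -0.3 -7.3] gap 0.0394 q [-0.57  0.55  1.75 -0.    0.84 -0.48]
-0.16 41 -0.016 0.019 -0.14
-0.14 102 -0.022 0.017 -0.12
-0.12 105 -0.022 0.019 -0.1
-0.1 44 -0.022 0.017 -0.093
-0.08 14 -0.015 0.014 -0.06
0.87 [ 0.17  -0.305  0.001] -0.302 -0.362
0.65 [ 0.373 -0.285  0.005] -0.101 -0.324
0.58 [ 0.485 -0.137  0.004] -0.003 -0.167
```

View pics/top2.png

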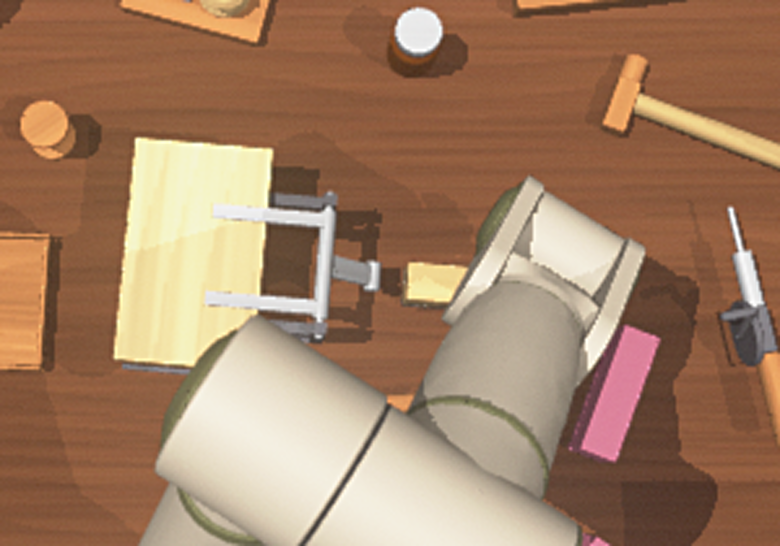

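```bash
python3 - <<'E'
from h import *
im,d=manip.get_image('top'); P=cloud('top',d)
im2,d2=manip.get_image('scene'); save('sc2',im2,(150,60,550,340),2); P2=cloud('scene',d2)
for nm,Q,D in(('top',P,d),('scene',P2,d2)):
    H=np.array([.5025,.029]); b=np.radians(84.95); ub=np.array([np.cos(b),np.sin(b)]); xb=np.array([ub[1],-ub[0]])
    q=Q[...,:2]-H; y=q@ub; x=q@xb
    for y0 in np.arange(-.12,.2,.04):
        m=(D>0)&(y>y0)&(y<y0+.04)&(x>-.2)&(x<.13)&(Q[...,2]>.13)
        if m.sum()>5: print(nm,y0.round(2),'x',x[m].min().round(3),x[m].max().round(3),'z',Q[...,2][m].min().round(3),Q[...,2][m].max().round(3))
E
```

```text
top -0.12 x -0.2 -0.032 z 0.296 0.619
top -0.08 x -0.2 -0.119 z 0.45 0.63
top -0.04 x -0.2 -0.134 z 0.581 0.638
top 0.0 x -0.2 -0.112 z 0.583 0.639
top 0.04 x -0.2 -0.108 z 0.582 0.639
top 0.08 x -0.2 -0.14 z 0.587 0.635
scene -0.12 x -0.2 -0.018 z 0.282 0.615
scene -0.08 x -0.2 -0.114 z 0.417 0.627
scene -0.04 x -0.2 -0.134 z 0.555 0.634
scene 0.0 x -0.199 -0.113 z 0.493 0.635
scene 0.04 x -0.2 -0.107 z 0.45 0.635
scene 0.08 x -0.2 -0.132 z 0.46 0.634
```

View pics/sc2.png

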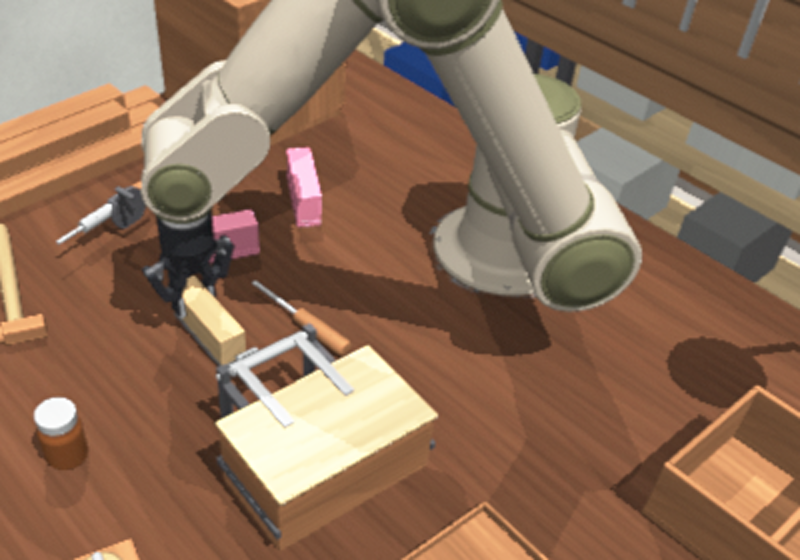

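```bash
python3 - <<'E'
from h import *
H=np.array([.5025,.029]); b=np.radians(84.95); ub=np.array([np.cos(b),np.sin(b)]); xb=np.array([ub[1],-ub[0]])
for nm in('top','scene','wrist'):
    if nm=='wrist': continue
    im,d=manip.get_image(nm); Q=cloud(nm,d)
    q=Q[...,:2]-H; y=q@ub+.2026; x=q@xb
    for z0 in np.arange(.08,.62,.03):
        m=(d>0)&(Q[...,2]>z0)&(Q[...,2]<z0+.03)&(x>-.13)&(x<.13)&(y<.25)&(y>-.2)
        if nm=='scene' and z0<.13: m&=(y<.1)
        if m.sum()>5: 
            k=np.argmax(np.where(m,y,-9)); print(nm,z0.round(2),'y rel TCP max',y.ravel()[k].round(3),'at x',x.ravel()[k].round(3), 'p99',np.quantile(y[m],.97).round(3))
E
```

```text
top 0.08 y rel TCP max 0.25 at x 0.051 p99 0.246
top 0.11 y rel TCP max 0.25 at x 0.053 p99 0.247
top 0.26 y rel TCP max 0.081 at x -0.028 p99 0.079
top 0.29 y rel TCP max 0.097 at x -0.058 p99 0.069
top 0.32 y rel TCP max 0.104 at x -0.072 p99 0.067
top 0.35 y rel TCP max 0.103 at x -0.072 p99 0.099
top 0.38 y rel TCP max 0.101 at x -0.081 p99 0.09
top 0.41 y rel TCP max 0.121 at x -0.115 p99 0.107
top 0.44 y rel TCP max 0.128 at x -0.129 p99 0.119
top 0.47 y rel TCP max 0.127 at x -0.128 p99 0.12
top 0.5 y rel TCP max 0.119 at x -0.129 p99 0.113
top 0.56 y rel TCP max 0.247 at x -0.109 p99 0.246
top 0.59 y rel TCP max 0.25 at x -0.111 p99 0.25
scene 0.08 y rel TCP max 0.021 at x -0.013 p99 0.019
scene 0.11 y rel TCP max 0.024 at x -0.007 p99 0.021
scene 0.14 y rel TCP max 0.042 at x 0.009 p99 0.039
scene 0.17 y rel TCP max 0.042 at x 0.003 p99 0.039
scene 0.2 y rel TCP max 0.04 at x 0.003 p99 0.039
scene 0.23 y rel TCP max 0.073 at x -0.008 p99 0.07
scene 0.26 y rel TCP max 0.086 at x -0.034 p99 0.082
scene 0.29 y rel TCP max 0.101 at x -0.063 p99 0.094
scene 0.32 y rel TCP max 0.106 at x -0.07 p99 0.101
scene 0.35 y rel TCP max 0.107 at x -0.067 p99 0.103
scene 0.38 y rel TCP max 0.12 at x -0.126 p99 0.115
scene 0.41 y rel TCP max 0.128 at x -0.125 p99 0.124
scene 0.44 y rel TCP max 0.13 at x -0.129 p99 0.127
scene 0.47 y rel TCP max 0.129 at x -0.129 p99 0.125
scene 0.5 y rel TCP max 0.12 at x -0.127 p99 0.115
scene 0.56 y rel TCP max 0.25 at x -0.11 p99 0.249
scene 0.59 y rel TCP max 0.25 at x -0.114 p99 0.25
```

The wrist reaches 0.105 m ahead of the TCP at flap-edge height, so a vertical push would hit the upright flap. I release, tilt the tool 20° back about the jaw axis and regrip.

>>> servo_tool:
  series:
    - [[0,0,0],[0,0,2],0]
    - [[0,0,0],[0,0,0],0.4]
    - [[0,0,0],[0,0,0],0.4]
    - [[10,0,0],[0,5,-2],0.4]
    - [[10,0,0],[0,0,0],0.4]
    - [[0,0,0],[0,0,0],0.4]
    - [[0,0,0],[0,0,0],-0.3]
    - [[0,0,0],[0,0,0],-0.3]
    - [[0,0,0],[0,0,0],-0.3]
  squeeze: 50

```text
time_s: 7.3
tcp_pos: [0.4836, -0.1781, 0.027]
tool_rot: [-0.173, 0.984, -0.045, 0.008]
wrist_force: [-0.1, -0.3, 0.4]
finger_gap: 0.0394
```

```bash
cat >> h.py <<'E'
H=np.array([.5025,.029]); b_=np.radians(84.95); ub=np.array([np.cos(b_),np.sin(b_)]); xb=np.array([ub[1],-ub[0]])
def bf(p): q=np.asarray(p)[...,:2]-H; return np.stack([q@xb,q@ub],-1)
def front(z1=.066):
    for n in('top','scene'):
        im,d=manip.get_image(n); P=cloud(n,d); B=bf(P)
        m=(d>0)&(P[...,2]>.05)&(P[...,2]<z1)&(abs(B[...,0])<.05)&(B[...,1]>-.3)&(B[...,1]<-.07)
        q=B[m]; print(n,m.sum(),'lead',np.quantile(q[:,1],.98).round(4),'x',q[:,0].min().round(3),q[:,0].max().round(3))
E
python3 - <<'E'
from h import *
st(); p,r,s=tool(); print(bf(p)); front()
print(r.inv().apply([*ub,0]).round(4))
E
```

```text
t 7.3 tcp [ 0.4836 -0.1781  0.027 ] xang -5.29 zdir [ 0.031  0.34  -0.94 ] F [-0.1 -0.3  0.4] gap 0.0394 q [-0.72  0.63  1.66  0.32  1.09 -0.81]
[-0.00063584 -0.20799561]
top 735 lead -0.0969 x -0.034 0.032
scene 574 lead -0.0928 x -0.038 0.034
[-0.0041 -0.9401  0.341 ]
```

>>> servo_tool:
  series:
    - [[0,0,0],[0,-12.2,4.4],-0.3]
    - [[0,0,0],[0,-12.2,4.4],-0.3]
    - [[0,0,0],[0,-12.2,4.4],-0.3]
    - [[0,0,0],[0,-12.2,4.4],-0.3]
    - [[0,0,0],[0,-12.2,4.4],-0.3]
    - [[0,0,0],[0,-12.2,4.4],-0.3]
    - [[0,0,0],[0,0,0],-0.3]

```text
time_s: 8.28
tcp_pos: [0.4907, -0.0999, 0.027]
tool_rot: [-0.174, 0.984, -0.046, 0.008]
wrist_force: [0.9, -0.6, -1.0]
finger_gap: 0.0397
```

```bash
python3 - <<'E'
from h import *
st(); p,r,s=tool(); print(bf(p)); 
im,d=manip.get_image('scene'); save('sc3',im,(150,60,550,340),2)
for t in('flap_edge','flap_roller'):
    for o in manip.spot_point('scene',t)[:2]: w=c2w('scene',o['location']); print(t,round(o['conf'],2),w.round(3),bf(w).round(3))
E
```

```text
t 8.28 tcp [ 0.4907 -0.0999  0.027 ] xang -5.31 zdir [ 0.031  0.341 -0.939] F [ 0.9 -0.6 -1. ] gap 0.0397 q [-0.6   0.58  1.74  0.36  1.02 -0.72]
[-0.00041852 -0.12943287]
flap_edge 0.73 [0.516 0.176 0.24 ] [0.    0.147]
flap_roller 0.59 [0.503 0.023 0.033] [ 0.001 -0.006]
```

View pics/sc3.png

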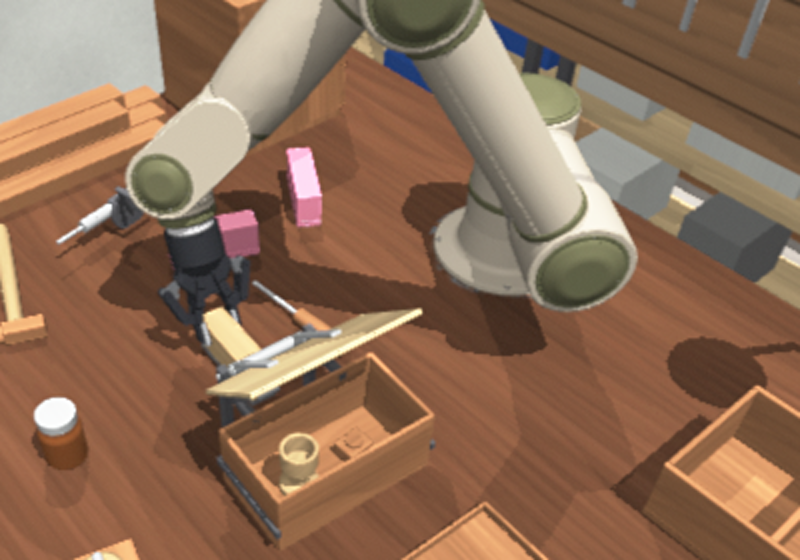

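Flap at ~0.74 rad, arm clear of it; the socket shows in the bin at crop (298,458). Continue.

>>> servo_tool:
  series:
    - [[0,0,0],[0,-11.3,4.1],-0.3]
    - [[0,0,0],[0,-11.3,4.1],-0.3]
    - [[0,0,0],[0,-11.3,4.1],-0.3]
    - [[0,0,0],[0,-11.3,4.1],-0.3]
    - [[0,0,0],[0,0,0],-0.3]

```text
time_s: 9.05
tcp_pos: [0.495, -0.0527, 0.027]
tool_rot: [-0.174, 0.984, -0.046, 0.008]
wrist_force: [2.3, 3.3, -0.5]
finger_gap: 0.0398
```

```bash
python3 - <<'E'
from h import *
st(); p,r,s=tool(); print(bf(p)); 
for n in('scene','top'):
    im,d=manip.get_image(n); save(n+'4',im,(150,60,550,340),2)
    for t in('flap_edge','flap_roller','socket','prop'):
        for o in manip.spot_point(n,t)[:2]: w=c2w(n,o['location']); print(n,t,round(o['conf'],2),w.round(3),bf(w).round(3))
E
```

```text
t 9.05 tcp [ 0.495  -0.0527  0.027 ] xang -5.34 zdir [ 0.031  0.341 -0.939] F [ 2.3  3.3 -0.5] gap 0.0398 q [-0.51  0.57  1.78  0.39  0.98 -0.66]
[-0.00023043 -0.08203302]
scene flap_edge 0.83 [0.503 0.034 0.307] [0.    0.005]
scene flap_roller 0.55 [0.508 0.078 0.052] [0.001 0.049]
scene flap_roller 0.51 [ 0.368 -0.08  -0.002] [-0.124 -0.12 ]
scene socket 0.67 [0.558 0.159 0.004] [0.044 0.135]
scene prop 0.76 [ 0.504 -0.006 -0.005] [ 0.005 -0.035]
scene prop 0.76 [ 0.374 -0.283 -0.005] [-0.101 -0.323]
top flap_edge 0.61 [0.507 0.042 0.307] [0.003 0.013]
top flap_edge 0.59 [0.664 0.323 0.003] [0.135 0.307]
top flap_roller 0.65 [0.506 0.075 0.053] [-0.     0.046]
top socket 0.77 [0.559 0.153 0.006] [0.046 0.129]
top prop 0.8 [ 0.172 -0.303 -0.001] [-0.3  -0.36]
top prop 0.61 [ 0.498 -0.014  0.003] [-0.    -0.043]
```

View pics/scene4.png

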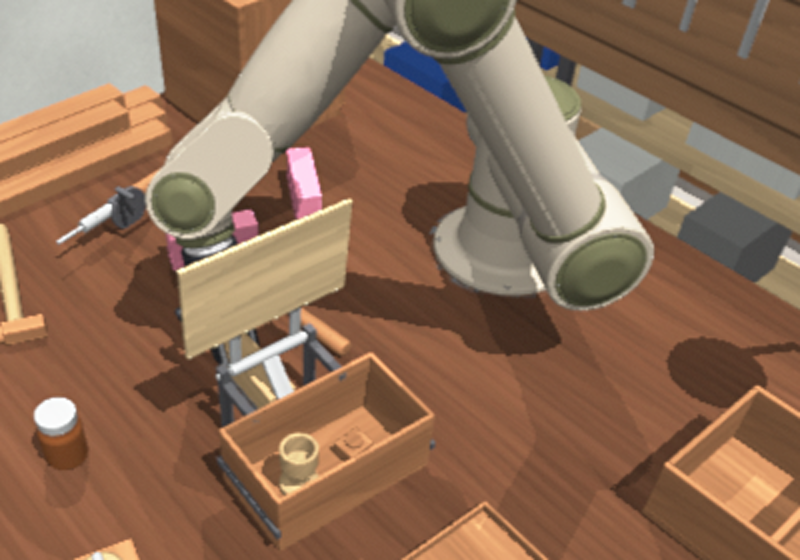

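View pics/top4.png

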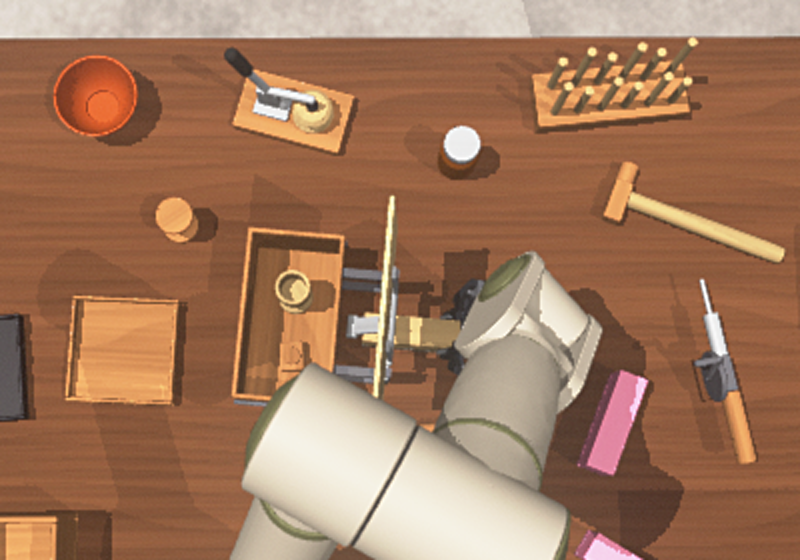

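Flap ~1.52 rad, upright, lever resting on the block (top crop: flap edge at x≈388, block at (425,330)). Release and back out along the tool axis.

>>> servo_tool:
  series:
    - [[0,0,0],[0,0,0],0]
    - [[0,0,0],[0,0,0],0.3]
    - [[0,0,0],[0,0,0],0.4]
    - [[0,0,0],[0,0,0],0.4]
    - [[0,0,0],[0,0,-15],0.4]
    - [[0,0,0],[0,0,-30],0.4]
    - [[0,0,0],[0,0,-45],0.4]
    - [[0,0,0],[0,0,-45],0.4]
    - [[0,0,0],[0,0,0],0.4]

```text
time_s: 10.68
tcp_pos: [0.492, -0.1011, 0.1573]
tool_rot: [-0.172, 0.984, -0.046, 0.011]
wrist_force: [0.4, 0.5, -0.9]
finger_gap: 0.0599
```

```bash
python3 - <<'E'
from h import *
st(); p,r,s=tool(); print(bf(p)); 
for n in('scene','top'):
    im,d=manip.get_image(n); save(n+'5',im,(150,60,550,340),2); np.savez(n+'5',im=im,d=d)
    for t in('flap_edge','flap_roller','socket','prop','tray'):
        for o in manip.spot_point(n,t)[:2]: w=c2w(n,o['location']); print(n,t,round(o['conf'],2),w.round(3),bf(w).round(3))
E
```

```text
t 10.68 tcp [ 0.492  -0.1011  0.1573] xang -5.43 zdir [ 0.038  0.337 -0.941] F [ 0.4  0.5 -0.9] gap 0.0599 q [-0.6   0.38  1.64  0.32  1.29 -0.62]
[ 0.00103608 -0.13050602]
scene flap_edge 0.63 [0.505 0.038 0.31 ] [0.002 0.009]
scene flap_roller 0.64 [0.508 0.077 0.046] [0.002 0.048]
scene socket 0.7 [0.558 0.161 0.004] [0.043 0.136]
scene prop 0.86 [ 0.502 -0.007 -0.002] [ 0.003 -0.036]
scene tray 0.96 [ 0.455  0.617 -0.002] [-0.099  0.581]
scene tray 0.87 [ 0.476  0.403 -0.002] [-0.059  0.37 ]
top flap_edge 0.63 [0.504 0.043 0.308] [0.    0.014]
top flap_roller 0.96 [0.507 0.078 0.054] [-0.    0.05]
top socket 0.62 [0.558 0.154 0.004] [0.044 0.13 ]
top prop 0.73 [ 0.372 -0.284  0.003] [-0.102 -0.323]
top prop 0.69 [ 0.17  -0.304  0.   ] [-0.302 -0.36 ]
top tray 0.82 [0.455 0.618 0.001] [-0.099  0.583]
top tray 0.77 [0.474 0.403 0.   ] [-0.061  0.37 ]
```

View pics/scene5.png

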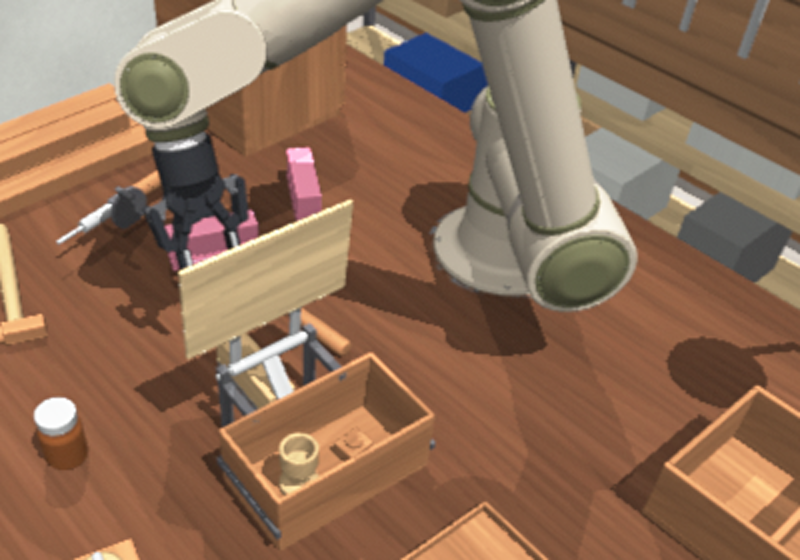

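Block alone holds the flap, upright. Now measure the cup from both cameras and plan the crossing above the flap.

```bash
python3 - <<'E'
from h import *
for n in('top','scene'):
    z=np.load(n+'5.npz'); d=z['d']; P=cloud(n,d)
    m=(d>0)&(P[...,2]>.06)&(P[...,2]<.1)&(np.hypot(P[...,0]-.558,P[...,1]-.157)<.045)
    p=P[m]; print(n,m.sum(),np.quantile(p[:,2],[.1,.5,.9,.98]).round(3))
    k=p[p[:,2]>.072]; c,rad=cv2.minEnclosingCircle((k[:,:2]*1000).astype(np.float32)); print('circle',np.round(c,1),round(rad,1))
    m=(d>0)&(P[...,2]>.25)&(P[...,2]<.33)&(abs(bf(P)[...,1])<.06)&(abs(bf(P)[...,0])<.125)
    q=np.c_[bf(P)[m],P[m][:,2]]; print('flap top',q.shape,np.quantile(q,[.03,.97],axis=0).round(3))
    m=(d>0)&(P[...,2]>.012)&(P[...,2]<.03)&(np.hypot(P[...,0]-.478,P[...,1]-.402)<.12)
    print('tray',cv2.minAreaRect((P[m][:,:2]*1000).astype(np.float32)),np.median(P[m][:,2]))
p,r,s=tool(); plan([.485,-.12,.42],grip=.6)
E
```

```text
top 127 [0.069 0.079 0.083 0.085]
circle [556.8 155.8] 24.1
flap top (408, 3) [[-0.111  0.005  0.255]
 [ 0.108  0.014  0.313]]
tray ((479.32080078125, 400.68585205078125), (152.05140686035156, 150.69740295410156), 87.26026916503906) 0.01858472257170453
scene 255 [0.064 0.074 0.081 0.082]
circle [558.7 158.1] 25.4
flap top (1728, 3) [[-0.106  0.01   0.252]
 [ 0.111  0.016  0.309]]
tray ((478.78515625, 402.8382873535156), (150.9629669189453, 153.92965698242188), 87.0299301147461) 0.017961094018042037
5 rows [[[0.0,0.0,0.0],[-0.8,-14.2,-51.5],0.6],[[0.0,0.0,0.0],[-0.8,-14.2,-51.5],0.6],[[0.0,0.0,0.0],[-0.8,-14.2,-51.5],0.6],[[0.0,0.0,0.0],[-0.8,-14.2,-51.5],0.6],[[0.0,0.0,0.0],[-0.8,-14.2,-51.5],0.6]]
```

>>> servo_tool:
  series:
    - [[0,0,0],[-0.8,-14,-51.5],0.6]
    - [[0,0,0],[-0.8,-14,-51.5],0.6]
    - [[0,0,0],[-0.8,-14,-51.5],0.6]
    - [[0,0,0],[-0.8,-14,-51.5],0.6]
    - [[0,0,0],[-0.8,-14,-51.5],0.6]
    - [[-10,0,0],[0,0,0],0.6]
    - [[-10,0,0],[0,0,0],0.6]
    - [[0,0,0],[0,0,0],0.6]

```text
time_s: 12.28
tcp_pos: [0.485, -0.1194, 0.4205]
tool_rot: [0.0, 0.999, -0.045, 0.001]
wrist_force: [-0.2, -1.0, -0.7]
finger_gap: 0.0687
```

```bash
python3 - <<'E'
from h import *
st(); plan([.5575,.157,.42],-5,grip=.6)
E
```

```text
t 12.28 tcp [ 0.485  -0.1194  0.4205] xang -5.17 zdir [ 0.001 -0.    -1.   ] F [-0.2 -1.  -0.7] gap 0.0687 q [-0.48  0.2   1.16  0.    1.78 -0.39]
5 rows [[[0.0,0.0,0.0],[9.5,-56.4,0.1],0.6],[[0.0,0.0,0.0],[9.5,-56.4,0.1],0.6],[[0.0,0.0,0.0],[9.5,-56.3,0.1],0.6],[[0.0,0.0,0.0],[9.6,-56.3,0.1],0.6],[[0.0,0.0,0.0],[9.6,-56.3,0.1],0.6]]
```

>>> servo_tool:
  series:
    - [[0,0,0],[9.5,-56.4,0],0.6]
    - [[0,0,0],[9.5,-56.4,0],0.6]
    - [[0,0,0],[9.5,-56.4,0],0.6]
    - [[0,0,0],[9.5,-56.4,0],0.6]
    - [[0,0,0],[9.5,-56.4,0],0.6]
    - [[0,0,0],[0,0,0],0.6]

```text
time_s: 13.02
tcp_pos: [0.5589, 0.1577, 0.4182]
tool_rot: [-0.001, 0.999, -0.045, -0.002]
wrist_force: [-0.7, -0.2, 0.8]
finger_gap: 0.0681
```

```bash
python3 - <<'E'
from h import *
st(); p,r,s=tool()
for n in('top','scene'):
    im,d=manip.get_image(n); save(n+'6',im,(150,60,550,340) if n=='top' else None,2 if n=='top' else 1); P=cloud(n,d); B=bf(P)
    for z0 in np.arange(.42,.8,.04):
        m=(d>0)&(P[...,2]>z0)&(P[...,2]<z0+.04)&(abs(B[...,0])<.14)
        if m.sum()>5:
            k=np.argmin(np.where(m,B[...,1],9)); k2=np.argmax(np.where(m,B[...,1],-9)); print(n,'dz above tcp',(z0-p[2]).round(3),'ymin',B[...,1].ravel()[k].round(3),'x',B[...,0].ravel()[k].round(3),'ymax',B[...,1].ravel()[k2].round(3),'x',B[...,0].ravel()[k2].round(3))
print(bf(p))
E
```

```text
t 13.03 tcp [0.5589 0.1577 0.4182] xang -5.14 zdir [-0.004  0.003 -1.   ] F [-0.7 -0.2  0.8] gap 0.0681 q [0.07 0.41 0.88 0.   1.85 0.16]
top dz above tcp 0.042 ymin 0.116 x 0.022 ymax 0.149 x 0.009
top dz above tcp 0.082 ymin 0.115 x 0.023 ymax 0.15 x 0.019
top dz above tcp 0.122 ymin 0.096 x 0.041 ymax 0.164 x 0.025
top dz above tcp 0.162 ymin 0.061 x -0.029 ymax 0.17 x 0.006
top dz above tcp 0.202 ymin 0.049 x -0.14 ymax 0.171 x -0.093
top dz above tcp 0.242 ymin 0.054 x -0.073 ymax 0.203 x 0.048
top dz above tcp 0.282 ymin 0.063 x -0.015 ymax 0.199 x 0.045
scene dz above tcp 0.002 ymin 0.122 x 0.011 ymax 0.146 x 0.087
scene dz above tcp 0.042 ymin 0.116 x 0.083 ymax 0.151 x 0.072
scene dz above tcp 0.082 ymin 0.114 x 0.074 ymax 0.153 x 0.038
scene dz above tcp 0.122 ymin 0.117 x 0.08 ymax 0.172 x 0.043
scene dz above tcp 0.162 ymin 0.106 x 0.076 ymax 0.186 x 0.005
scene dz above tcp 0.202 ymin 0.08 x 0.093 ymax 0.203 x 0.052
scene dz above tcp 0.242 ymin 0.059 x -0.045 ymax 0.205 x 0.051
scene dz above tcp 0.282 ymin 0.078 x 0.082 ymax 0.199 x 0.047
[0.04484025 0.1331909 ]
```

View pics/top6.png

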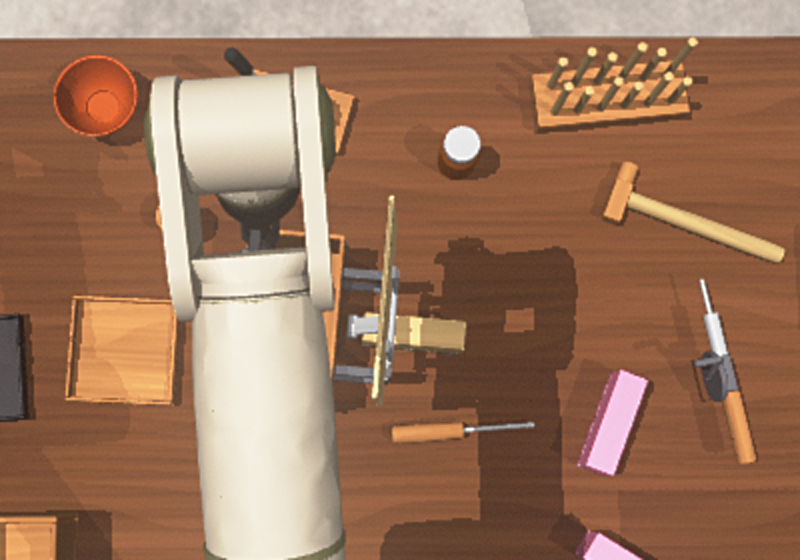

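View pics/scene6.png

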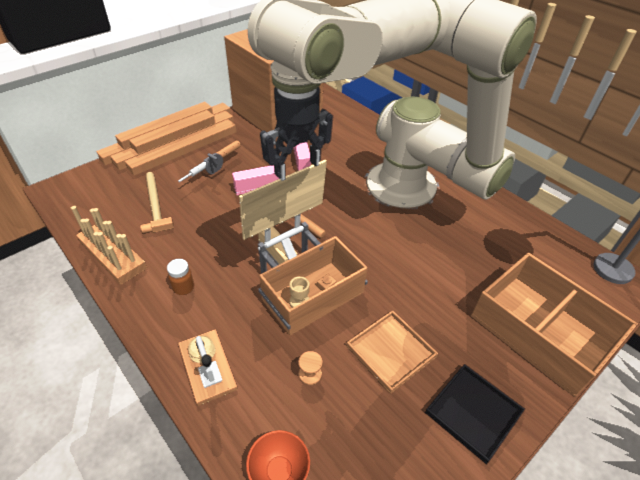

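Arm over the socket; wrist footprint clears the flap by ~33 mm in y. Descend in stages.

>>> servo_tool:
  series:
    - [[0,0,0],[0,0,50],0.6]
    - [[0,0,0],[0,0,50],0.6]
    - [[0,0,0],[0,0,50],0.6]
    - [[0,0,0],[0,0,50],0.6]
    - [[0,0,0],[0,0,40],0.6]
    - [[0,0,0],[0,0,0],0.6]

```text
time_s: 13.88
tcp_pos: [0.5573, 0.1535, 0.1778]
tool_rot: [-0.0, 0.999, -0.048, -0.003]
wrist_force: [-0.2, 0.4, 0.9]
finger_gap: 0.068
```

```bash
python3 - <<'E'
from h import *
st(); c=cam('wrist'); im,d=manip.get_image('wrist'); save('w7',im); P=cloud('wrist',d,c)
m=(d>0)&(P[...,2]>.074)&(P[...,2]<.09)&(np.hypot(P[...,0]-.558,P[...,1]-.157)<.04)
k=P[m]; print(m.sum(),cv2.minEnclosingCircle((k[:,:2]*1000).astype(np.float32)),np.median(k[:,2]))
plan([.5575,.157,.05],-5,grip=.6)
for n in ['top']:
    im,d=manip.get_image(n); save('top7',im,(150,60,550,340),2)
E
```

```text
t 13.88 tcp [0.5573 0.1535 0.1778] xang -5.52 zdir [-0.006  0.    -1.   ] F [-0.2  0.4  0.9] gap 0.068 q [0.07 0.48 1.4  0.   1.27 0.16]
1325 ((555.4292602539062, 155.40673828125), 23.987394332885742) 0.08040110270960672
3 rows [[[0.0,0.0,-0.2],[-0.4,-1.0,43.4],0.6],[[0.0,0.0,-0.2],[-0.4,-1.0,43.4],0.6],[[0.0,0.0,-0.2],[-0.4,-1.0,43.4],0.6]]
```

View pics/w7.png

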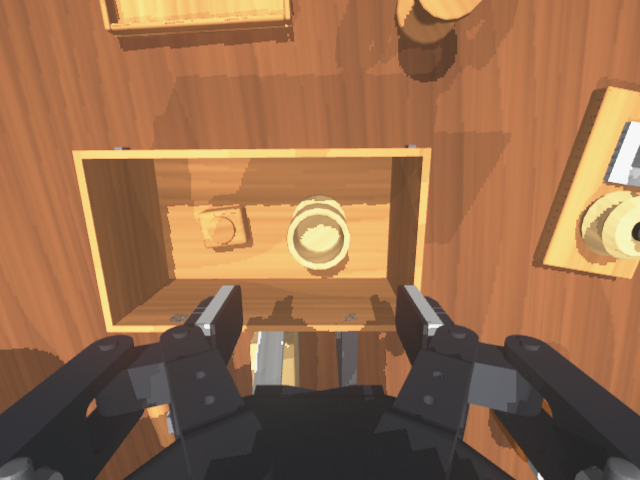

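View pics/top7.png

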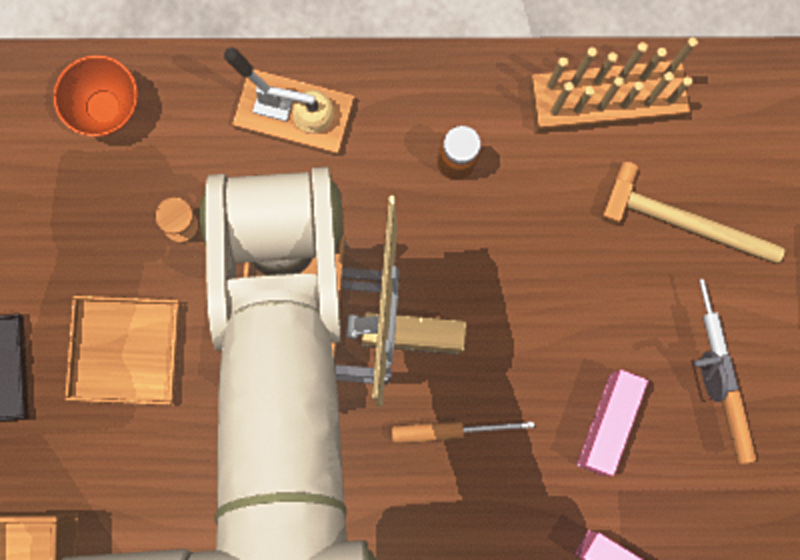

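Wrist view: cup at (320,238), centre (0.556,0.156), rim z 0.080; clearance to flap visible. Descend and grip.

>>> servo_tool:
  series:
    - [[0,0,-0.2],[-0.5,-0.7,43],0.6]
    - [[0,0,-0.2],[-0.5,-0.7,43],0.6]
    - [[0,0,0],[-0.5,-0.7,40],0.6]
    - [[0,0,0],[0,0,0],0.6]

```text
time_s: 14.48
tcp_pos: [0.5569, 0.157, 0.0536]
tool_rot: [0.0, 0.999, -0.044, -0.001]
wrist_force: [0.9, -0.8, 0.7]
finger_gap: 0.0683
```

```bash
python3 - <<'E'
from h import *
st(); plan([.5562,.156,.05],-5,grip=.6)
E
```

```text
t 14.47 tcp [0.5569 0.157  0.0536] xang -4.99 zdir [-0.002  0.    -1.   ] F [ 0.9 -0.8  0.7] gap 0.0683 q [0.07 0.62 1.53 0.   1.   0.16]
1 rows [[[0.0,0.1,0.0],[-0.6,1.1,3.6],0.6]]
```

>>> servo_tool:
  series:
    - [[0,0,0],[-0.6,1,2.5],0.4]
    - [[0,0,0],[0,0,0],0]
    - [[0,0,0],[0,0,0],-0.2]
    - [[0,0,0],[0,0,0],-0.2]
    - [[0,0,0],[0,0,0],-0.2]
    - [[0,0,0],[0,0,-8],-0.2]
    - [[0,0,0],[0,0,-12],-0.2]
    - [[0,0,0],[0,0,0],-0.2]
  squeeze: 25

```text
time_s: 15.48
tcp_pos: [0.5572, 0.1566, 0.0728]
tool_rot: [-0.0, 0.999, -0.043, 0.001]
wrist_force: [-0.2, -0.2, -2.1]
finger_gap: 0.048
```

```bash
python3 - <<'E'
from h import *
st(); im,d=manip.get_image('wrist'); save('w8',im); im,d=manip.get_image('scene'); save('s8',im,(200,180,420,340),3)
E
```

```text
t 15.47 tcp [0.5572 0.1566 0.0728] xang -4.96 zdir [ 0.003  0.    -1.   ] F [-0.2 -0.2 -2.1] gap 0.048 q [0.07 0.59 1.52 0.   1.03 0.16]
```

View pics/w8.png

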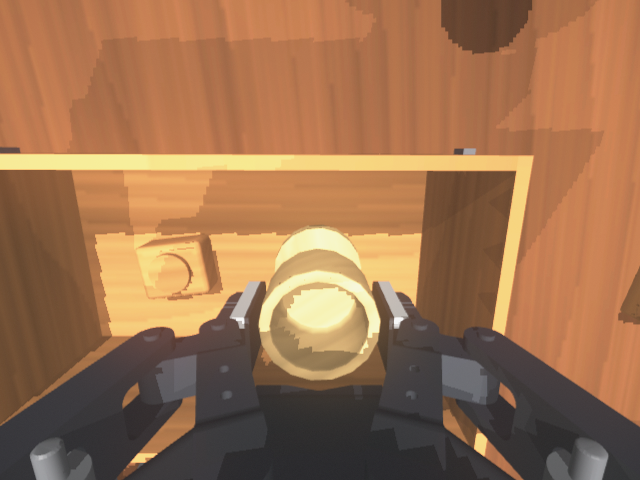

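View pics/s8.png

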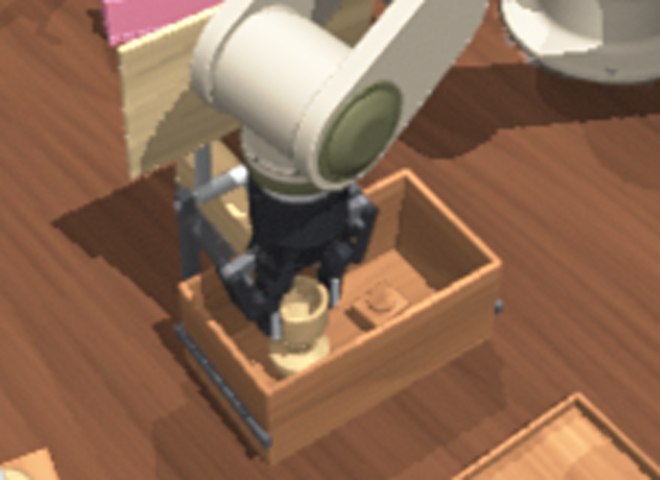

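Socket gripped across the cup (gap 48.0 mm), foot off the bin floor and upright. Lift out.

>>> servo_tool:
  series:
    - [[0,0,0],[0,0,-30],-0.2]
    - [[0,0,0],[0,0,-40],-0.2]
    - [[0,0,0],[0,0,-40],-0.2]
    - [[0,0,0],[0,0,-40],-0.2]
    - [[0,0,0],[0,0,-15],-0.2]
    - [[0,0,0],[0,0,0],-0.2]

```text
time_s: 16.32
tcp_pos: [0.5565, 0.1565, 0.2359]
tool_rot: [0.0, 0.999, -0.043, -0.0]
wrist_force: [0.3, 0.0, -2.1]
finger_gap: 0.0483
```

```bash
python3 - <<'E'
from h import *
st(); plan([.479,.4015,.2],-5,step=45,grip=-.2)
E
```

```text
t 16.32 tcp [0.5565 0.1565 0.2359] xang -4.96 zdir [-0. -0. -1.] F [ 0.3  0.  -2.1] gap 0.0483 q [ 0.07  0.43  1.32 -0.    1.39  0.16]
6 rows [[[0.0,0.0,0.0],[-16.4,-39.6,6.0],-0.2],[[0.0,0.0,0.0],[-16.4,-39.6,6.0],-0.2],[[0.0,0.0,0.0],[-16.4,-39.6,6.0],-0.2],[[0.0,0.0,0.0],[-16.4,-39.6,6.0],-0.2],[[0.0,0.0,0.0],[-16.4,-39.6,6.0],-0.2],[[0.0,0.0,0.0],[-16.4,-39.6,6.0],-0.2]]
```

>>> servo_tool:
  series:
    - [[0,0,0],[-16.4,-39.6,0],-0.2]
    - [[0,0,0],[-16.4,-39.6,0],-0.2]
    - [[0,0,0],[-16.4,-39.6,6],-0.2]
    - [[0,0,0],[-16.4,-39.6,12],-0.2]
    - [[0,0,0],[-16.4,-39.6,12],-0.2]
    - [[0,0,0],[-16.4,-39.6,6],-0.2]
    - [[0,0,0],[0,0,30],-0.2]
    - [[0,0,0],[0,0,30],-0.2]
    - [[0,0,0],[0,0,0],-0.2]

```text
time_s: 17.45
tcp_pos: [0.4773, 0.4008, 0.1363]
tool_rot: [0.002, 0.999, -0.043, -0.003]
wrist_force: [-0.0, -1.2, -0.3]
finger_gap: 0.0483
```

```bash
python3 - <<'E'
from h import *
st()
for n in('scene','top'):
    im,d=manip.get_image(n); save(n+'9',im,(200,130,480,410) if n=='scene' else (150,130,430,330),2)
    for t in('socket','flap_edge'):
        for o in manip.spot_point(n,t)[:2]: w=c2w(n,o['location']); print(n,t,round(o['conf'],2),w.round(3),bf(w).round(3))
E
```

```text
t 17.45 tcp [0.4773 0.4008 0.1363] xang -4.96 zdir [-0.007 -0.004 -1.   ] F [-0.  -1.2 -0.3] gap 0.0483 q [ 0.51  0.61  1.3  -0.    1.24  0.6 ]
scene socket 0.7 [0.478 0.405 0.089] [-0.057  0.372]
scene socket 0.3 [ 0.504 -0.008 -0.003] [ 0.005 -0.037]
scene flap_edge 0.87 [0.503 0.036 0.309] [-0.     0.007]
scene flap_edge 0.34 [ 0.661 -0.417 -0.001] [ 0.197 -0.43 ]
top socket 0.32 [ 0.478  0.401 -0.002] [-0.057  0.368]
top flap_edge 0.89 [0.508 0.037 0.307] [0.005 0.008]
```

View pics/scene9.png

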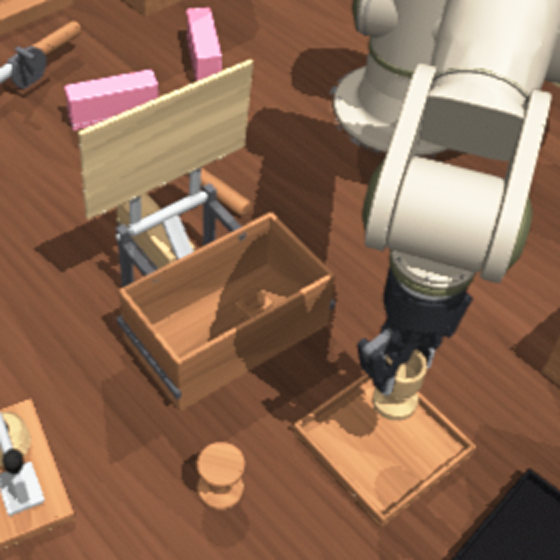

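>>> servo_tool:
  series:
    - [[0,0,0],[0,0,25],-0.2]
    - [[0,0,0],[0,0,25],-0.2]
    - [[0,0,0],[0,0,18],-0.2]
    - [[0,0,0],[0,0,8],-0.2]
    - [[0,0,0],[0,0,3],-0.2]
    - [[0,0,0],[0,0,2],-0.2]
    - [[0,0,0],[0,0,0],-0.2]

```text
time_s: 18.62
tcp_pos: [0.4792, 0.4018, 0.0598]
tool_rot: [-0.0, 0.999, -0.043, 0.0]
wrist_force: [0.1, -0.9, -1.7]
finger_gap: 0.048
```

```bash
python3 - <<'E'
from h import *
st(); im,d=manip.get_image('scene'); save('s10',im,(330,280,460,410),5)
E
```

```text
t 18.62 tcp [0.4792 0.4018 0.0598] xang -4.95 zdir [ 0.001  0.    -1.   ] F [ 0.1 -0.9 -1.7] gap 0.048 q [ 0.51  0.7   1.36 -0.    1.08  0.6 ]
```

View pics/s10.png

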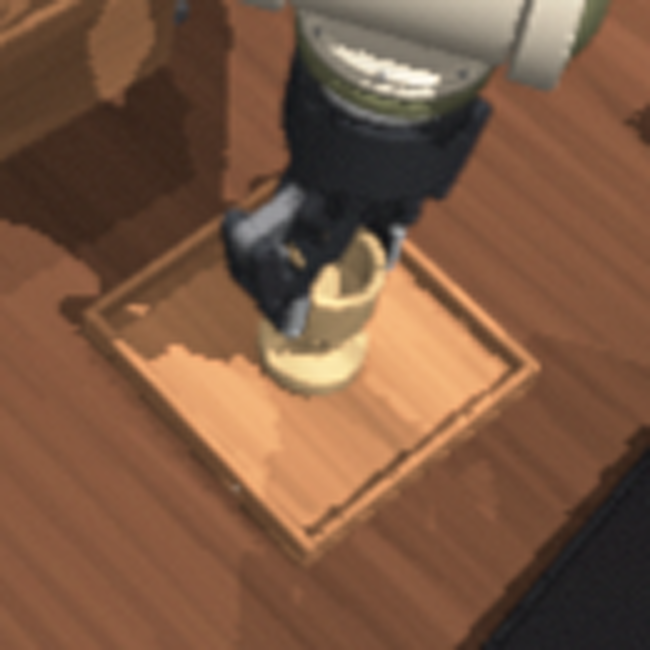

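>>> servo_tool:
  series:
    - [[0,0,0],[0,0,4],-0.2]
    - [[0,0,0],[0,0,2],-0.2]
    - [[0,0,0],[0,0,0],-0.2]

```text
time_s: 19.05
tcp_pos: [0.479, 0.4019, 0.0538]
tool_rot: [-0.0, 0.999, -0.043, 0.0]
wrist_force: [-2.3, -0.5, 4.0]
finger_gap: 0.0475
```

>>> servo_tool:
  series:
    - [[0,0,0],[0,0,1],-0.2]
    - [[0,0,0],[0,0,0],-0.2]

```text
time_s: 19.3
tcp_pos: [0.479, 0.402, 0.0538]
tool_rot: [-0.0, 0.999, -0.043, 0.0]
wrist_force: [-4.7, -2.2, 11.8]
finger_gap: 0.0481
```

Floor contact felt (force jumps from −2 to +12 N). Ease off, open, and rise.

>>> servo_tool:
  series:
    - [[0,0,0],[0,0,-1.5],-0.2]
    - [[0,0,0],[0,0,0],0.3]
    - [[0,0,0],[0,0,0],0.6]
    - [[0,0,0],[0,0,0],0.6]
    - [[0,0,0],[0,0,-20],0.6]
    - [[0,0,0],[0,0,-40],0.6]
    - [[0,0,0],[0,0,-50],0.6]
    - [[0,0,0],[0,0,-50],0.6]
    - [[0,0,0],[0,0,-30],0.6]
    - [[0,0,0],[0,0,0],0.6]

```text
time_s: 20.55
tcp_pos: [0.4796, 0.4021, 0.2461]
tool_rot: [-0.001, 0.999, -0.043, 0.002]
wrist_force: [0.2, -0.1, -0.3]
finger_gap: 0.0684
```

```bash
python3 - <<'E'
from h import *
st(); c=cam('wrist'); im,d=manip.get_image('wrist'); save('w11',im); P=cloud('wrist',d,c)
k=P[(d>0)&(P[...,2]>.074)&(P[...,2]<.09)&(np.hypot(P[...,0]-.479,P[...,1]-.402)<.04)]
print(len(k),cv2.minEnclosingCircle((k[:,:2]*1000).astype(np.float32)),np.quantile(k[:,2],[.1,.5,.9]))
im,d=manip.get_image('scene'); save('s11',im)
for t in('socket','flap_edge','prop','jar','bobbin','mallet','chisel','drill'):
    for o in manip.spot_point('scene',t)[:1]: w=c2w('scene',o['location']); print(t,round(o['conf'],2),w.round(3),bf(w).round(3))
E
```

```text
t 20.55 tcp [0.4796 0.4021 0.2461] xang -4.96 zdir [ 0.004  0.002 -1.   ] F [ 0.2 -0.1 -0.3] gap 0.0684 q [ 0.51  0.53  1.14 -0.    1.47  0.6 ]
806 ((477.2242431640625, 400.5130310058594), 24.024564743041992) [0.07850227 0.08049987 0.08148303]
socket 0.91 [0.48  0.407 0.002] [-0.056  0.375]
flap_edge 0.86 [0.505 0.036 0.308] [0.002 0.008]
prop 0.72 [ 0.173 -0.303 -0.002] [-0.299 -0.36 ]
jar 0.73 [ 0.755 -0.076 -0.003] [ 0.261 -0.082]
bobbin 0.74 [ 0.663  0.328 -0.005] [0.134 0.312]
mallet 0.82 [ 0.663 -0.418 -0.002] [ 0.2   -0.431]
chisel 0.53 [ 0.368 -0.079 -0.001] [-0.125 -0.119]
drill 0.74 [ 0.439 -0.444 -0.003] [-0.022 -0.477]
```

View pics/s11.png

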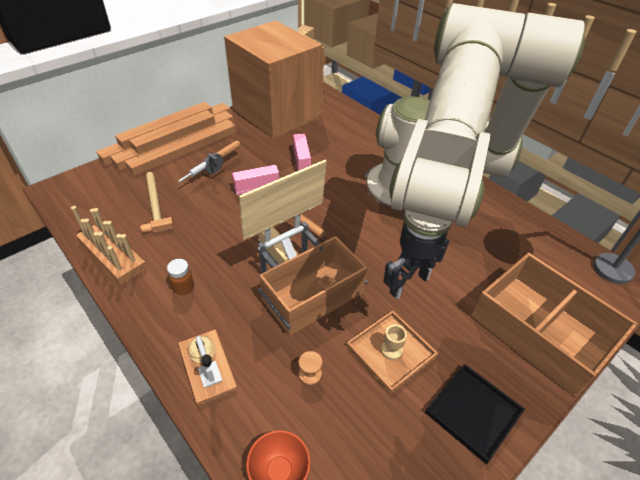

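View pics/w11.png

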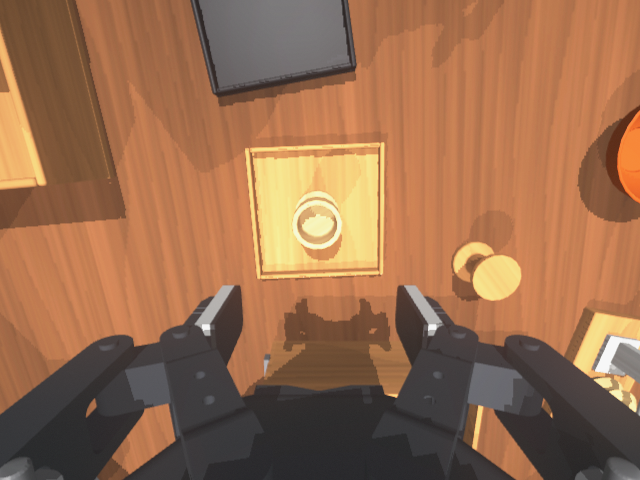

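The socket stands upright in the middle of the wooden tray (scene (394,342), wrist (317,222)). The flap is upright on the block at (285,200), and the bystanders haven't moved. Handing in.

```bash
python3 -c "
from h import *
print(manip.finish_job()); st()"
```

```text
the job is handed in; nothing more can be done
None
the job is handed in; nothing more can be done
```

The job is handed in: the prop block holds the flap open on its own, and the hip socket stands in the wooden tray. No verdict came back, and I read no contact forces between block and flap.

- **Prop and flap:** I gripped the beech block and slid it to the lane. There I regripped with the tool tilted back 20°, because a vertical push would have put the wrist into the rising flap. I pushed until the leading end stood at about y = 33 mm and let go. The flap edge stayed 7–9 mm past the hinge at z 0.308 after the release and in the last picture, about 1.5 rad.
- **Socket:** I took it from the bin by its cup (gap 48 mm), set it down until the wrist felt the tray floor, and released it. It stands about 2 mm from the tray's centre, with its rim level at z 0.080, so it is upright.
- **Bystanders:** jar, bobbin, mallet, chisel and drill read within about 2–5 mm of their first positions, which is the network's own error.
- **Time:** about 21 s of the 64 s.

**Checks that disagreed or failed:**
- On the first long move, shifts turned out to act in the axes before each row's turn. It ended about 60 mm off, in the air, and I corrected it before the grasp.
- In the last check the prop detector's best hit was a pink look-alike. The block itself was last confirmed by detection just after its release; after that, only the flap standing open shows it is still in place.
- The network's roller position (y about 48 mm) did not fit the lever's geometry, so I ignored it.

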